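# Hang the tip caddy on the bench screen's cleat rail

### The arm

A 7-joint arm with a two-finger parallel gripper is mounted at the origin on the work surface. World frame = base frame: x ahead of the robot, y to its left, z up, the work surface at z = 0. Lengths are in m, angles in rad, forces in N, time in s.
With the tool pointing down it reaches from about 0.4 to 0.85 m from the base axis. Payload 10.4 kg.
Tool frame: the origin (TCP) lies midway between the tips of the shut fingers; the grasp point (between the pads) lies 19 mm behind it (grip_point_offset is the distance from the TCP to the grasp point, in m); y points along the fingers, z is the direction in which the jaws open and shut, and the axes are right-handed (so a half turn about y gives the same grasp; the last joint's range is limited). The gripper opens to 85 mm and grips with 20 to 120 N. Pads are 22 mm wide; open, the fingers measure 114 mm over their backs; the gripper's body (76 mm by 85 mm) begins 54 mm behind the grasp point. The pads swing forward as they close: fully open they stand 13 mm farther back than shut.
Start: joints at [1.291, 0.332, -0.065, 1.46, 0.022, 1.35, -0.088], TCP at [0.159, -0.605, 0.231] pointing down, gripper open.
Joint ranges: [-2.6, 2.6], [-0.5, 2.12], [-1.47, 1.34], [0.16, 2.42], [-1.27, 4.41], [0.06, 2.06], [-2.6, 2.6]. Speed limits (rad/s): [2.22, 2.22, 2.79, 2.79, 3.14, 3.14, 3.14].

### API

Orientations are given as a unit quaternion [x, y, z, w].
In Python, from workcell import * gives the robot as it stands.
- The arm moves only by the tool send_rows, never from a script. Its argument "motion" is a list of rows, each a list of 7 numbers: the opening in per cent of the stroke, from 0 (shut) to 100 (fully open), then the shift along the tool's x, y, z in m, then the turn, a rotation vector about the tool's x, y, z in rad. In form: [[claw, tx, ty, tz, ax, ay, az], ...]. A call has 1 to 10 rows; each row is the pose to reach, as a shift and turn from the pose commanded when the call began, along the tool's axes at that moment; what a row does not reach only later rows make up. A row lasts 1/12 s, in which the tool goes at most 41.7 mm and 7.16 degrees, less where a joint would pass 70% of its speed; a pose out of reach is approached as far as the arm can. A call with a gripper value outside its range is refused whole. The fingers move at their own pace and stop on an object; "squeeze" is the grip in N (left out, the last holds). Time passes only in rows, so rows that repeat a pose let the fingers close. It gives the time, the measured TCP pose, the force and the opening at its end, in the units of the state.
- get_obs(): the state, without advancing time (a new reading comes with each control period).
- camera(name): name is "side" or "top"; returns a dict with "pixels" (384x512x3 uint8, red, green, blue), "range_z" (384x512 float32, m along the optical axis (not along the pixel's ray), 0 where there is no reading), "fovy" (degrees; the focal length in pixels is half the picture's height over the tangent of half this angle, whatever the lens; pixels are square), "cx", "cy" (the principal point, pixels), "view" (4x4, takes a point from world to camera coordinates). Camera axes: x right, y down, z forward; pixel columns grow to the right and rows downward; lengths in m; the calibration is good to about 2 mm. A picture is of the moment at which its call begins.
- hand_in(): hands the job in, once; it reports no verdict.
The state is a dict: "clock": time; "joint_pos": joint angles; "joint_velocities": joint speeds; "tau": joint torques, N m; "position": TCP position; "ee_rot": TCP orientation; "ft_force": force on the tool from outside, world axes, zero at the start; "torque": the same for the moment, N m; "grip_width": opening from 0.0 (shut) to 1.0 (fully open).
Only numpy, scipy, OpenCV 4.12 (cv2) and the standard library are available. Lean on these libraries where they do the work, as an engineer would, in place of code of your own. Each camera call takes 0.05 s, during which the arm holds its last target.

### The job

First swing the magnifier lamp's arm back over the grey bench screen so that it is parked behind the screen, out of the way. Then hang the white tip caddy squarely on the screen's rail, in the free bay marked with orange tape: tip its top towards the screen so that the angled strip on its back goes over the rail's upturned edge, let it down and swing it home until it hangs upright and locked, and let go. Leave everything else standing where it is.

Things in the scene. Friction and masses are not known exactly. Their poses are not given: they have to be found in the camera images.
- screen: Fixed grey bench screen left of the work area: upright plate 430 long, 12 thick, 202 high. Origin under its middle, on the bench; x points INTO the screen (away from the work side), y along it (towards its end near the robot), z up. Front face at x = -6. A fixed aluminium cleat rail, 400 long, runs along that face: 22 thick (x -28 to -6), z 108 to 180.
- rail_lip (a point): Middle of the rail: its front plane (x = -28), at the height of its top edge (z = 180); axes as screen. The rail's top is a flange 4 thick, leaning out at 45 degrees: upper front corner 3 behind this point, lower front corner 3 below it; its upper surface slopes from the upper corner down to the screen, 19 lower: a V-groove open upwards. The rail's lower front edge has a 6 x 6 bevel.
- free_bay (a point): As rail_lip (front plane, top edge height, same axes), but in the middle of the free bay, where the caddy goes, beside or between the two hung things. A strip of orange tape, 60 long, lies on the screen's top edge at this bay, 28 behind this point in x, centred on it in y. Bays are about 125 apart.
- caddy: Loose white tray 80 deep (x -40 to 40), 100 wide (y), walls 50 high, with a fixed yellow tip rack in it; about 0.4 kg (varies). Origin: centre of its underside; z up; x points to its BACK. Back plate 108 high, back face at x = 40. Hung home, its axes are parallel to the screen's and its underside is 85 above the bench.
- caddy_hook (a point): Point on the caddy's back face, mid-width, 95 above its underside; axes as caddy. It meets free_bay when hung home. The rear strip, 4 thick and as wide as the caddy, slopes back and down at 45 degrees: its lower face leaves the back face 3 above this point and ends 16.5 further back, 14 below this point.
- caddy_spacer (a point): Upper rear edge, mid-width, of the black spacer low on the caddy's back: 21 deep, 12 high (caddy frame x 40 to 61, z 5 to 17). Hung, it rests against the screen under the rail with 6 of play, so the caddy goes on or off only with its bottom swung out by over 16 degrees (20 to 22 works well), then swung in as it drops.
- caddy_grip (a point): Centre of the caddy's blue carrying bar (caddy frame 0, 0, 135); axes as caddy. Flat-sided bar along y, 12 thick (x), 96 long, 22 high, held by two end plates 28 wide; 74 clear between it and the tips in the rack.
- lamp_arm (a joint): Upright hinge of the magnifier lamp's arm, rad. 0: arm parallel to the screen, pointing away from the robot (along the screen's -y); positive: swung over the work side in front of the screen; negative: behind the screen. Range -0.8 to 1.1; below -0.2 it is parked. Light friction (0.25 N m): it can be pushed and stays where left.
- lamp_hinge (a point): The lamp's hinge axis on its post behind the screen's end near the robot, at mid-height of the arm (z = 275). x and y axes as screen. The white arm bar runs from here 248 outwards, 18 wide, 20 high (z 265 to 285); then comes the ring head.
- lamp_head (a point): Centre of the white ring head with its lens, 300 from the hinge; ring about 122 outside diameter, 22 high (z 264 to 286).
- pipette_hanger: Already hung in one bay, fixed: grey hanger 96 wide with three pipettes, tops at z = 245, reaching 59 in front of the rail. Origin on the bench below it, 40 in front of the rail's front; axes as screen.
- hung_bin: Already hung in one bay, fixed: green bin 96 wide with boxes, top at z = 193, reaching 85 in front of the rail. Origin on the bench below it, 40 in front of the rail's front; axes as screen.
- pink_rack: Bystander: pink tube rack 75 x 165, 35 high. Origin under its centre.
- blue_rack: Bystander: blue tube rack 75 x 135, 35 high. Origin under its centre.
- tip_box: Bystander: white and blue tip box 78 x 112, 63 high, near the caddy. Origin under its centre.
- amber_bottle: Bystander: amber bottle, diameter 52, 115 high, near the caddy. Origin under its centre.
- beaker: Bystander: glass beaker, diameter 68, 85 high, near the caddy. Origin under its centre.
- microplate: Bystander: clear 96-well plate 128 x 85, 14 high. Origin under its centre.
- pipette: Bystander: blue pipette lying on the bench, about 240 long, 24 thick. Origin under its handle.

How it is judged:
On the way, in this order (a step that is already met when the one before it is completed fails the run):
1. the lamp arm is swung back behind the screen (joint below -0.2 rad) (value of joint lamp_arm below -0.2 rad), for 0.2 s.
2. the caddy hangs home on the rail in the taped bay (x of caddy_hook in the frame of free_bay between -0.005 and 0.005 m and z of caddy_hook in the frame of free_bay between -0.004 and 0.005 m and y of caddy_hook in the frame of free_bay between -0.02 and 0.02 m and angle between caddy's own z axis and vertical below 0.07 rad and angle between the x axis of caddy and the x axis of free_bay, either way round below 0.07 rad), for 0.2 s.
At the end, for the whole second after the job is handed in: The caddy hangs at rest: hook point within 5 mm of the rail plane, -4 to +5 mm of seated height, within 20 mm of the taped bay's middle, upright and square within 0.07 rad; lamp arm at rest below -0.2 rad; bystanders not moved over 30 mm or tipped (all of step 2 and value of joint lamp_arm below -0.2 rad and linear speed of caddy below 0.02 m/s and angular speed of caddy below 0.1 rad/s and velocity of joint lamp_arm between -0.05 and 0.05 rad/s); the robot touches nothing.
It fails at once if a bystander (rack, tip box, bottle, beaker, microplate, pipette) is moved by more than 30 mm or tipped (distance of any of pink_rack, blue_rack, tip_box, amber_bottle, beaker, microplate, pipette from where it was at the start of the episode above 0.03 m or angle between any of pink_rack, blue_rack, tip_box, amber_bottle, beaker, microplate, pipette's own z axis and vertical above 0.5 rad).
It also fails if it takes over 72 s, if anything falls off the work surface, if the arm or the gripper's body presses on something with over 40 N, if the wrist force passes 120 N, or if a joint passes its speed limit or range.

## Working session

There is one attempt and no reset: what is moved stays moved. The work goes in short steps, Python scripts to look and compute and a tool call to move; the robot and the scene stay as the last step left them, time stands still between calls to the robot, and variables do not carry over. Pictures are saved under pics/ and viewed, and the job is handed in when it is done.

Besides the shell and the picture viewer there is one more tool, called after "Emit:" by a JSON object that holds its "op" and its "data". send_rows: Moves the arm, as the interface text tells. Its arguments: {"type":"object","properties":{"motion":{"type":"array"},"squeeze":{"type":"number"}},"required":["motion"]}

```bash
mkdir -p pics; ls; cat > h.py <<'E'
from workcell import *
import numpy as np, cv2
from scipy.spatial.transform import Rotation as R
def grab(n):
    c=camera(n); np.savez('last_%s.npz'%n,**{k:np.array(v) for k,v in c.items()}); return c
def load(n): 
    d=np.load('last_%s.npz'%n); return {k:d[k] for k in d.files}
def cam(c):
    h=c['pixels'].shape[0]; f=h/2/np.tan(np.radians(float(c['fovy']))/2); return f,float(c['cx']),float(c['cy']),np.array(c['view'])
def w(c,u,v,z=None):
    f,cx,cy,V=cam(c); d=c['range_z'][int(v),int(u)] if z is None else z
    p=np.array([(u-cx)*d/f,(v-cy)*d/f,d,1]); return (np.linalg.inv(V)@p)[:3]
def wz(c,u,v,Z):
    f,cx,cy,V=cam(c); I=np.linalg.inv(V); o=I[:3,3]; r=I[:3,:3]@np.array([(u-cx)/f,(v-cy)/f,1]); return o+r*(Z-o[2])/r[2]
def pix(c,P):
    f,cx,cy,V=cam(c); q=V@np.append(P,1); return f*q[0]/q[2]+cx,f*q[1]/q[2]+cy,q[2]
def cloud(c):
    f,cx,cy,V=cam(c); d=c['range_z']; v,u=np.mgrid[:d.shape[0],:d.shape[1]]
    p=np.stack([(u-cx)*d/f,(v-cy)*d/f,d,np.ones_like(d)],-1); return (p@np.linalg.inv(V).T)[...,:3]
def save(c,name,box=None,s=1):
    im=c['pixels'][...,::-1]
    if box: im=im[box[1]:box[3],box[0]:box[2]]
    cv2.imwrite('pics/'+name,cv2.resize(im,None,fx=s,fy=s,interpolation=cv2.INTER_CUBIC))
E
python3 - <<'E'
from h import *
for n in ('side','top'):
    c=grab(n); save(c,n+'0.png',s=1.5); print(n,c['fovy'],c['cx'],c['cy']); print(np.linalg.inv(c['view']).round(3))
o=get_obs(); print(o); print(R.from_quat(o['ee_rot']).as_matrix().round(3))
E
```

```text
pics
side 44.97952696751279 249.43924019278847 191.03794171468775
[[-8.360e-01 -3.530e-01  4.210e-01 -4.500e-02]
 [-5.490e-01  5.390e-01 -6.390e-01  8.120e-01]
 [-1.000e-03 -7.650e-01 -6.440e-01  1.021e+00]
 [ 0.000e+00  0.000e+00  0.000e+00  1.000e+00]]
top 56.911211895203834 253.66222391116796 188.87739630956028
[[ 0.003 -0.995  0.101  0.371]
 [-1.    -0.003  0.002 -0.016]
 [-0.002 -0.101 -0.995  1.281]
 [ 0.     0.     0.     1.   ]]
{'clock': 0.1, 'joint_pos': array([ 1.29138916,  0.33279483, -0.06468167,  1.4608449 ,  0.02161533,
        1.34992805, -0.08851008]), 'joint_velocities': array([ 0.00141513, -0.00229553, -0.00150606, -0.00190691,  0.00074912,
        0.00068573, -0.00049965]), 'tau': array([ 2.28497578e-03, -6.26747274e+01,  4.96948161e-02, -3.92430031e+01,
        1.63179991e-02,  6.91929337e-03,  9.14873885e-05]), 'position': array([ 0.15864086, -0.60418061,  0.23061004]), 'ee_rot': array([-0.09062976,  0.70172979, -0.70084155,  0.09045814]), 'ft_force': array([-0.53664837, -0.34494714,  0.29974605]), 'torque': array([-0.03937196, -0.01939193,  0.01909614]), 'grip_width': 1.0014450418616265}
[[-0.967 -0.     0.254]
 [-0.254  0.001 -0.967]
 [ 0.    -1.    -0.001]]
```

View pics/side0.png

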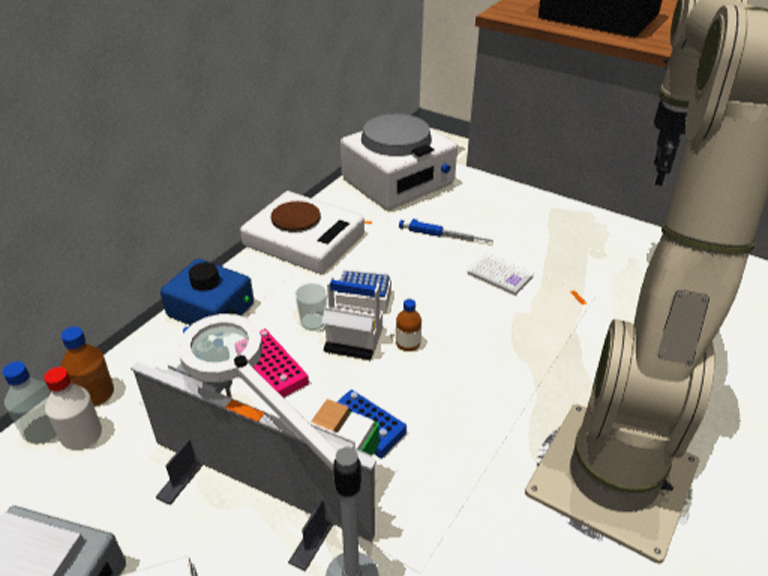

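View pics/top0.png

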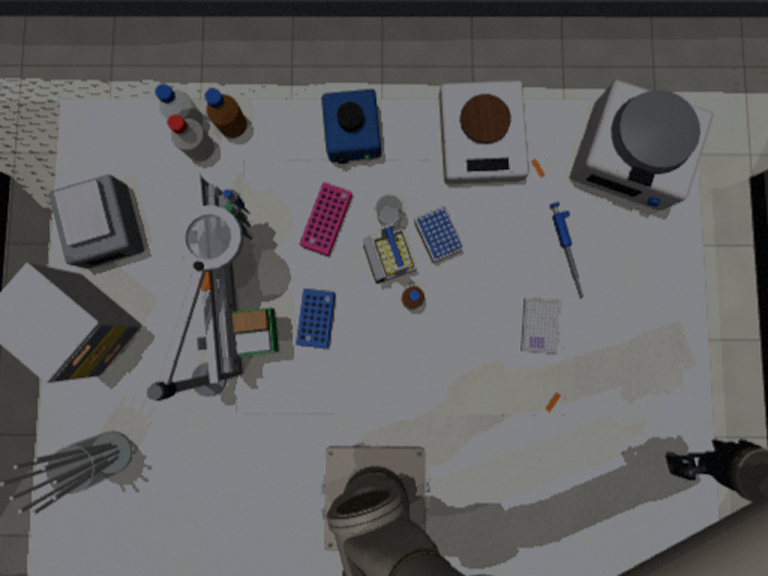

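The views show the bench screen on the left, running along world x. The pipettes hang at its far end and the green bin at its near end, with the orange tape between them at top (207,280)/1.5. The lamp ring is over the middle and far part, and the caddy is at top (392,252)/1.5. Next I'll measure these.

```bash
python3 - <<'E'
from h import *
c=load('top'); s=load('side')
save(c,'tcrop1.png',(90,100,250,280),4); save(c,'tcad.png',(230,120,320,215),6); save(s,'scrop1.png',(80,190,280,384),4); save(s,'scad.png',(180,170,290,250),6)
E
```

```text
(no output)
```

View pics/tcrop1.png

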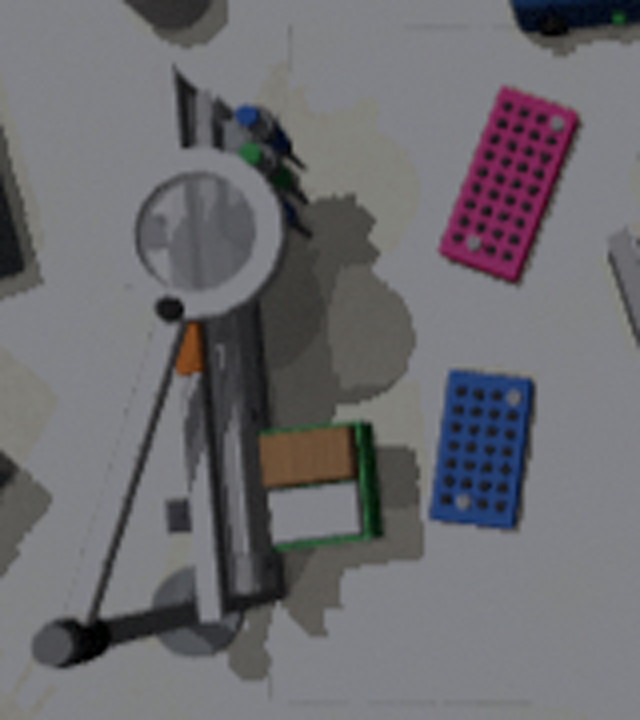

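View pics/tcad.png

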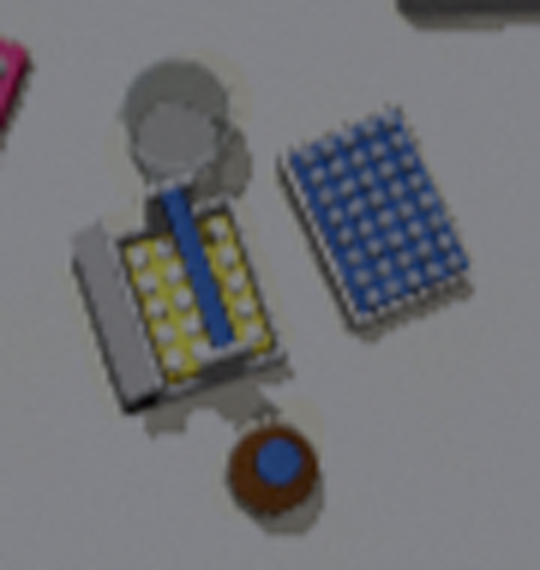

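View pics/scrop1.png

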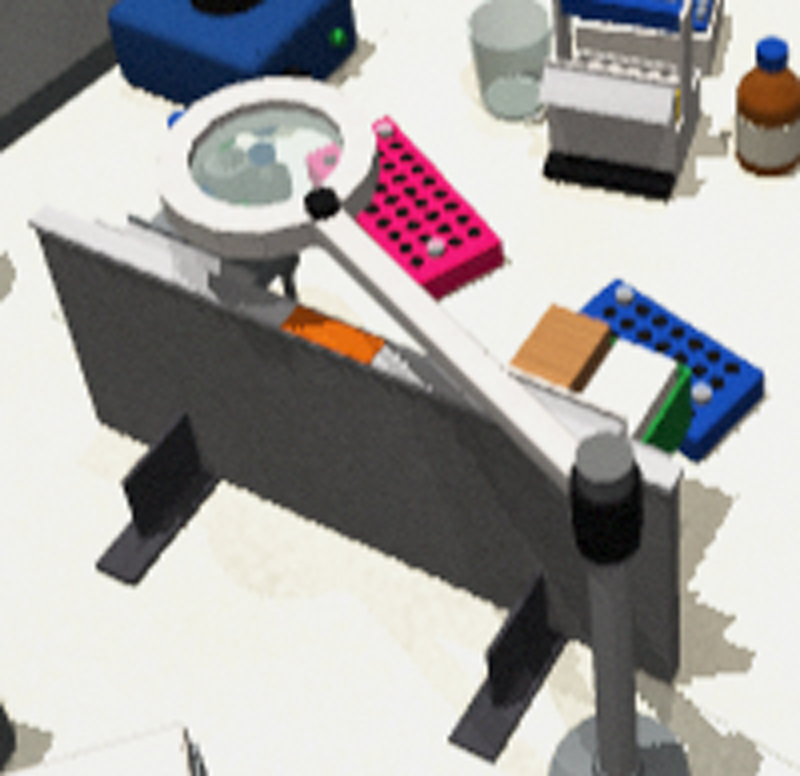

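View pics/scad.png

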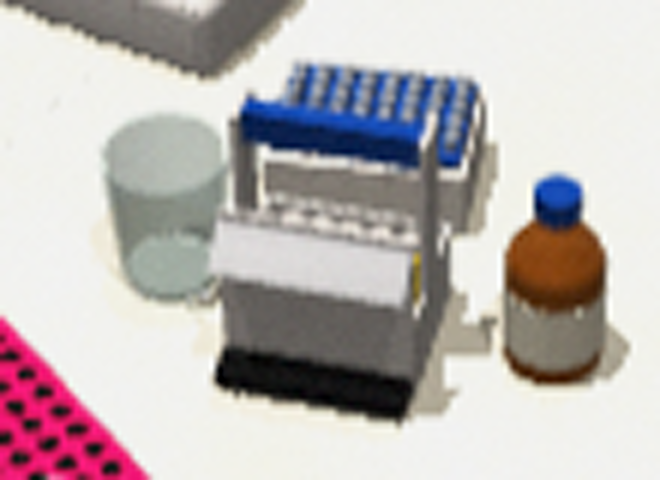

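```bash
python3 - <<'E'
from h import *
c=load('top'); s=load('side')
P=cloud(c);S=cloud(s)
def tc(u,v): # in tcrop1
    return P[int(100+v/4),int(90+u/4)].round(3)
for n,u,v in [('blackpost',58,640),('rod',135,480),('knob',170,308),('ringR',272,230),('ringL',143,240),('ringT',205,157),('ringB',205,308),('bar hi',188,420),('bar',205,520),('barend',208,605),('tape',190,345),('binbox',300,455),('rail',240,400)]:
    print(n,tc(u,v))
def sc(u,v): return S[int(190+v/4),int(80+u/4)].round(3)
for n,u,v in [('postcap',605,460),('knob',322,203),('bar',430,330),('bar2',500,400),('tape1',300,318),('tape2',370,350),('ring',200,215),('scrTopL',50,225),('scrTopR',660,470)]:
    print('S',n,sc(u,v))
# plane of screen back
for u,v in [(100,300),(300,450),(650,600),(600,500)]: print('back',sc(u,v))
E
```

```text
blackpost [0.275 0.391 0.308]
rod [0.383 0.354 0.279]
knob [0.504 0.329 0.292]
ringR [0.563 0.26  0.281]
ringL [0.555 0.357 0.276]
ringT [0.615 0.31  0.285]
ringB [0.505 0.306 0.285]
bar hi [0.43  0.342 0.202]
bar [0.354 0.327 0.203]
barend [0.292 0.321 0.205]
tape [0.488 0.343 0.206]
binbox [0.407 0.266 0.16 ]
rail [0.448 0.316 0.158]
S postcap [0.269 0.398 0.31 ]
S knob [0.501 0.335 0.295]
S bar [0.402 0.366 0.285]
S bar2 [0.343 0.382 0.285]
S tape1 [0.518 0.35  0.203]
S tape2 [0.472 0.345 0.201]
S ring [0.558 0.371 0.285]
S scrTopL [0.697 0.377 0.2  ]
S scrTopR [0.288 0.324 0.203]
back [0.669 0.376 0.147]
back [0.532 0.359 0.08 ]
back [0.294 0.329 0.081]
back [0.264 0.409 0.295]
```

```bash
python3 - <<'E'
from h import *
for n in('top','side'):
    c=load(n);P=cloud(c);im=c['pixels'].astype(int)
    m=(abs(P[...,2]-.202)<.006)&(P[...,0]>.25)&(P[...,0]<.75)&(P[...,1]>.29)&(P[...,1]<.42)&(c['range_z']>0)
    Q=P[m]
    for _ in range(4):
        l=cv2.fitLine(Q[:,:2].astype(np.float32),cv2.DIST_HUBER,0,.01,.01).ravel()
        nrm=np.array([-l[1],l[0]]); r=(Q[:,:2]-l[2:])@nrm; Q=Q[abs(r)<.009]
    t=(Q[:,:2]-l[2:])@l[:2]
    print(n,len(Q),l,np.degrees(np.arctan2(l[1],l[0])),'ends',l[2:]+l[:2]*t.min(),l[2:]+l[:2]*t.max(),np.ptp(t), 'perp',np.percentile(r,[2,50,98]))
    r=im[...,0];g=im[...,1];b=im[...,2]
    o=m&(r>1.6*g)&(g>1.5*b)&(r>60)
    print('tape',o.sum(),P[o].mean(0),P[o].min(0),P[o].max(0))
    # rail front (z 108..178 plane) top only
    bl=(b>1.6*r)&(P[...,2]>.125)&(P[...,2]<.16)&(P[...,1]<.2)&(P[...,1]>-.2)&(P[...,0]>.3)
    B=P[bl]; print('bar',len(B),B.mean(0),B.min(0),B.max(0))
    B=B[B[:,2]>.135]
    l=cv2.fitLine(B[:,:2].astype(np.float32),cv2.DIST_L2,0,.01,.01).ravel();t=(B[:,:2]-l[2:])@l[:2]; print(l,np.degrees(np.arctan2(l[1],l[0])),np.ptp(t),'mid',l[2:]+l[:2]*(t.min()+t.max())/2, B[:,2].max())
E
```

```text
top 514 [0.99307966 0.11744289 0.45296046 0.3417764 ] 6.744547 ends [0.28151839 0.32150144] [0.71280656 0.37250614] 0.43429362028518137 perp [-7.82996009e-03 -8.56142509e-05  8.27764950e-03]
tape 55 [0.48379095 0.34319592 0.20186977] [0.46686433 0.33609946 0.1960799 ] [0.50428789 0.3521694  0.20652222]
bar 99 [ 0.5676872  -0.04159919  0.14442767] [ 0.52459933 -0.06016119  0.12706243] [ 0.60988976 -0.02424969  0.15044685]
[ 0.94432706  0.32900816  0.56735194 -0.04177485] 19.208586 0.08908696330079421 mid [ 0.56665249 -0.04201854] 0.15044684860116764
side 892 [0.9925116  0.12215076 0.520243   0.35418698] 7.016246 ends [0.27818015 0.32439573] [0.71098897 0.37766254] 0.43607432284782766 perp [-0.00858097  0.00023977  0.00749635]
tape 162 [0.49587894 0.34923464 0.20205092] [0.46642667 0.3373154  0.19767925] [0.52629943 0.36054996 0.20694513]
bar 206 [ 0.56692087 -0.03582599  0.13918398] [ 0.52201264 -0.05787944  0.12566936] [ 0.61036022 -0.01873577  0.14957221]
[ 0.94766307  0.3192721   0.5661887  -0.03644041] 18.618908 0.09093866714805739 mid [ 0.56665142 -0.03628451] 0.14957221269707133
```

```bash
cat >> h.py <<'E'
def Rw(theta_z, tilt=0):
    """tool down, tool z horizontal at world angle theta_z (rad); """
    z=np.array([np.cos(theta_z),np.sin(theta_z),0]); y=np.array([0,0,-1.]); x=np.cross(y,z)
    return np.stack([x,y,z],1)
def rel(p,Rt=None,p0=None,R0=None):
    o=get_obs(); p0=o['position'] if p0 is None else np.array(p0); R0=R.from_quat(o['ee_rot']).as_matrix() if R0 is None else R0
    Rt=R0 if Rt is None else Rt
    return (R0.T@(np.array(p)-p0)).round(4), R.from_matrix(R0.T@Rt).as_rotvec().round(4)
E
python3 - <<'E'
from h import *
print(rel([.50,-.30,.27]), rel([.47,.25,.26],Rw(np.radians(-83.1)),[.50,-.30,.27]))
E
```

```text
(array([-0.4074, -0.0392, -0.2076]), array([0., 0., 0.])) (array([-0.1107,  0.0107, -0.5396]), array([0.0013, 0.1364, 0.0002]))
```

Emit:
{"op": "send_rows", "data": {"motion": [[0,-0.4074,-0.0392,-0.2076,0,0.1364,0],[0,-0.4074,-0.0392,-0.2076,0,0.1364,0],[0,-0.4074,-0.0392,-0.2076,0,0.1364,0],[0,-0.4074,-0.0392,-0.2076,0,0.1364,0],[0,-0.4074,-0.0392,-0.2076,0,0.1364,0],[0,-0.4074,-0.0392,-0.2076,0,0.1364,0],[0,-0.4074,-0.0392,-0.2076,0,0.1364,0],[0,-0.4074,-0.0392,-0.2076,0,0.1364,0],[0,-0.4074,-0.0392,-0.2076,0,0.1364,0],[0,-0.4074,-0.0392,-0.2076,0,0.1364,0]]}}

```text
clock: 0.93
position: [0.4689, -0.3273, 0.2669]
ee_rot: [0.043, -0.706, 0.706, -0.042]
ft_force: [-0.1, -1.2, 0.5]
grip_width: 0.0
```

```bash
python3 - <<'E'
from h import *
o=get_obs(); print(o['clock'],o['position'],R.from_quat(o['ee_rot']).as_matrix().round(3),o['joint_pos'].round(2),o['ft_force'])
print(rel([.465,.25,.257],Rw(np.radians(-83.1))))
E
```

```text
0.9333 [ 0.46892401 -0.32727176  0.26687816] [[-0.993 -0.     0.12 ]
 [-0.12  -0.    -0.993]
 [ 0.    -1.     0.   ]] [ 0.8   0.22 -0.32  1.54  0.07  1.4  -0.97] [-0.07613057 -1.17525521  0.53250371]
(array([-0.0653,  0.0099, -0.5736]), array([-0.    , -0.0003,  0.0003]))
```

Emit:
{"op": "send_rows", "data": {"motion": [[0,-0.065,0.008,-0.573,0,0,0],[0,-0.065,0.008,-0.573,0,0,0],[0,-0.065,0.008,-0.573,0,0,0],[0,-0.065,0.008,-0.573,0,0,0],[0,-0.065,0.008,-0.573,0,0,0],[0,-0.065,0.008,-0.573,0,0,0],[0,-0.065,0.008,-0.573,0,0,0],[0,-0.065,0.008,-0.573,0,0,0],[0,-0.065,0.008,-0.573,0,0,0],[0,-0.065,0.008,-0.573,0,0,0]]}}

```text
clock: 1.77
position: [0.4642, 0.0895, 0.261]
ee_rot: [0.042, -0.706, 0.706, -0.043]
ft_force: [1.0, 0.2, -0.6]
grip_width: 0.005
```

```bash
python3 - <<'E'
from h import *
o=get_obs(); print(o['clock'],o['position'],R.from_quat(o['ee_rot']).as_matrix().round(3),o['joint_pos'].round(2))
print(rel([.455,.275,.257],Rw(np.radians(-83.1))))
for P in ([.472,.37],[.471,.426],[.453,.482],[.445,.50]): print(rel(P+[.257],Rw(np.radians(-83.1)),[.455,.275,.257])[0])
E
```

```text
1.7667 [0.46415345 0.08954201 0.26098198] [[-0.993  0.     0.12 ]
 [-0.12  -0.001 -0.993]
 [-0.    -1.     0.001]] [ 0.41  0.02 -0.69  1.77  0.01  1.36 -1.74]
(array([-0.0131,  0.0039, -0.1852]), array([-0.0006, -0.0003, -0.0002]))
[-0.0283 -0.     -0.0923]
[-3.40e-02 -1.00e-04 -1.48e-01]
[-2.280e-02 -1.000e-04 -2.057e-01]
[-1.700e-02 -1.000e-04 -2.246e-01]
```

Emit:
{"op": "send_rows", "data": {"motion": [[0,-0.013,0.004,-0.04,0,0,0],[0,-0.013,0.004,-0.08,0,0,0],[0,-0.013,0.004,-0.12,0,0,0],[0,-0.013,0.004,-0.15,0,0,0],[0,-0.013,0.004,-0.175,0,0,0],[0,-0.015,0.004,-0.185,0,0,0],[0,-0.022,0.004,-0.2,0,0,0],[0,-0.026,0.004,-0.215,0,0,0],[0,-0.03,0.004,-0.23,0,0,0],[0,-0.034,0.004,-0.245,0,0,0]]}}

```text
clock: 2.6
position: [0.47, 0.334, 0.2564]
ee_rot: [0.042, -0.705, 0.707, -0.042]
ft_force: [2.0, -1.3, 0.7]
grip_width: -0.002
```

```bash
python3 - <<'E'
from h import *
o=get_obs(); print(o['clock'],o['position'],R.from_quat(o['ee_rot']).as_matrix().round(3),o['joint_pos'].round(2),o['ft_force'])
c=grab('top');save(c,'t2.png',s=1.5)
E
```

```text
2.6 [0.4700469  0.33403893 0.25640281] [[-0.993 -0.     0.118]
 [-0.118 -0.002 -0.993]
 [ 0.001 -1.     0.002]] [-0.01  0.32 -0.86  1.52  0.25  1.41 -2.33] [ 1.96733327 -1.28656197  0.66607443]
```

View pics/t2.png

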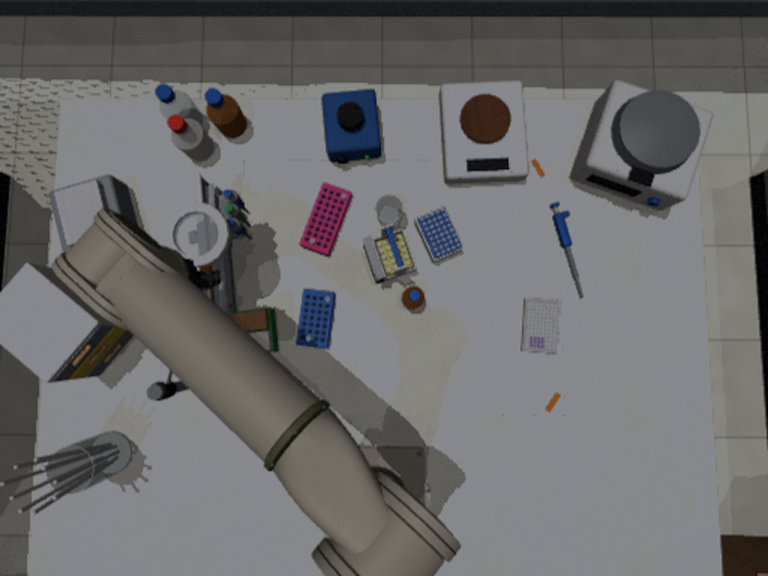

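Emit:
{"op": "send_rows", "data": {"motion": [[0,0,0,-0.005,0,-0.12,0],[0,-0.003,0,-0.02,0,-0.24,0],[0,-0.006,0,-0.035,0,-0.36,0],[0,-0.009,0,-0.05,0,-0.48,0],[0,-0.011,0,-0.065,0,-0.6,0],[0,-0.012,0,-0.08,0,-0.72,0],[0,-0.012,0,-0.095,0,-0.84,0],[0,-0.01,0,-0.11,0,-0.96,0],[0,-0.006,0,-0.125,0,-1.08,0],[0,-0.003,0,-0.14,0,-1.2,0]]}}

```text
clock: 3.48
position: [0.4565, 0.4733, 0.2564]
ee_rot: [0.435, -0.557, 0.558, -0.435]
ft_force: [1.2, -1.4, -0.3]
grip_width: -0.001
```

```bash
python3 - <<'E'
from h import *
o=get_obs(); print(o['clock'],o['position'],R.from_quat(o['ee_rot']).as_matrix().round(3),o['joint_pos'].round(2),o['ft_force'])
c=grab('side');save(c,'s3.png',s=1.5)
E
```

```text
3.4833 [0.45651839 0.47334497 0.25643248] [[-0.244  0.     0.97 ]
 [-0.97  -0.002 -0.244]
 [ 0.002 -1.     0.001]] [-0.21  0.59 -1.03  1.29  0.5   1.53 -1.42] [ 1.17181208 -1.42345919 -0.34597802]
```

View pics/s3.png

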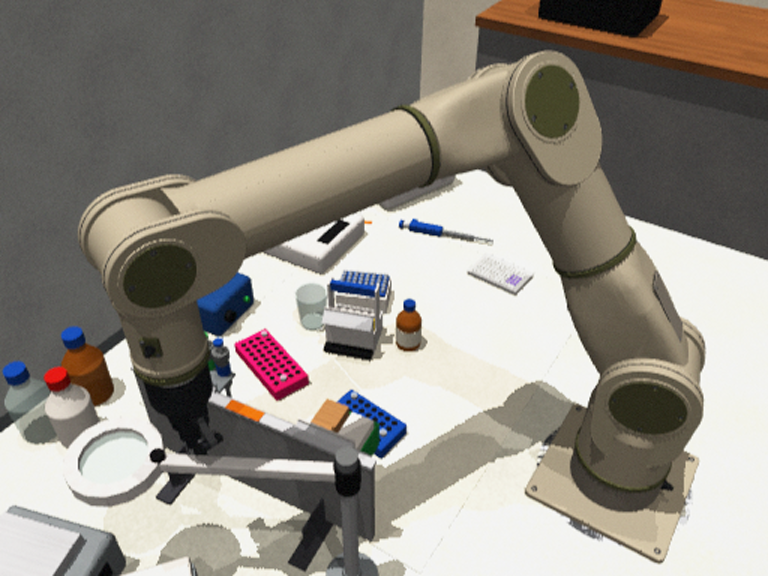

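The arm is parked: ring at side (113,458)/1.5, bar behind the screen. I'll check its angle and plan the move to the caddy.

```bash
python3 - <<'E'
from h import *
c=load('side'); S=cloud(c)
rc=wz(c,113/1.5,458/1.5,.285); h=np.array([.271,.395]); d=rc[:2]-h
print(rc,np.linalg.norm(d),'joint',-(np.arctan2(d[1],d[0])-np.radians(6.9)))
o=get_obs();p=o['position']
print('back',rel([.47,.36,.30]))
A=Rw(np.radians(109))
print(rel([.5665,-.039,.26],A,[.47,.36,.30]))
E
```

```text
[0.52808207 0.54682396 0.285     ] 0.29856608215725067 joint -0.4130262267148918
back (array([ 0.1092, -0.0438,  0.0424]), array([0., 0., 0.]))
(array([0.3657, 0.04  , 0.1865]), array([ 1.2000e-03, -2.1365e+00, -8.0000e-04]))
```

Emit:
{"op": "send_rows", "data": {"motion": [[0,0.035,0,0.014,0,0,0],[0,0.07,-0.02,0.028,0,-0.12,0],[0,0.109,-0.04,0.042,0,-0.24,0],[0,0.145,-0.04,0.06,0,-0.36,0],[0,0.18,-0.04,0.078,0,-0.48,0],[0,0.215,-0.04,0.096,0,-0.6,0],[0,0.25,-0.04,0.114,0,-0.72,0],[40,0.285,-0.04,0.132,0,-0.84,0],[60,0.32,-0.04,0.15,0,-0.96,0],[100,0.355,-0.04,0.168,0,-1.08,0]]}}

```text
clock: 4.37
position: [0.5286, 0.0917, 0.2968]
ee_rot: [0.657, -0.262, 0.263, -0.656]
ft_force: [0.2, 0.2, 0.8]
grip_width: 0.42
```

```bash
python3 - <<'E'
from h import *
o=get_obs(); print(o['clock'],o['position'],o['joint_pos'].round(2),o['ft_force'])
print(rel([.5665,-.039,.24],Rw(np.radians(109))))
E
```

```text
4.3667 [0.52856004 0.09172618 0.29675117] [ 0.84  0.39 -1.38  1.54  0.39  1.52  0.26] [0.1519561  0.22148194 0.7522218 ]
(array([ 0.1176,  0.0569, -0.0684]), array([ 0.0015, -1.0925,  0.    ]))
```

Emit:
{"op": "send_rows", "data": {"motion": [[100,0.02,0.0,-0.01,0,-0.12,0],[100,0.04,0.0,-0.02,0,-0.24,0],[100,0.06,0.0,-0.03,0,-0.36,0],[100,0.08,0.0,-0.04,0,-0.48,0]]}}

```text
clock: 4.7
position: [0.5588, 0.0082, 0.2966]
ee_rot: [0.701, -0.099, 0.099, -0.7]
ft_force: [-0.0, 0.2, -1.0]
grip_width: 0.976
```

```bash
python3 - <<'E'
from h import *
o=get_obs(); print(o['clock'],o['position'],o['joint_pos'].round(3),o['ft_force'])
print(rel([.5665,-.039,.24],Rw(np.radians(109))))
E
```

```text
4.7 [0.55877423 0.00815025 0.2966112 ] [ 0.939  0.497 -1.409  1.488  0.49   1.568  0.84 ] [-0.04128796  0.20081706 -0.95268195]
(array([ 0.0205,  0.0567, -0.0431]), array([ 0.001 , -0.6128, -0.0009]))
```

Emit:
{"op": "send_rows", "data": {"motion": [[100,0.005,0.01,-0.01,0,-0.12,0],[100,0.01,0.02,-0.02,0,-0.24,0],[100,0.015,0.035,-0.03,0,-0.36,0],[100,0.0205,0.045,-0.04,0,-0.48,0],[100,0.0205,0.057,-0.043,0,-0.6128,0],[100,0.0205,0.057,-0.043,0,-0.6128,0],[100,0.0205,0.057,-0.043,0,-0.6128,0],[100,0.0205,0.057,-0.043,0,-0.6128,0]]}}

```text
clock: 5.37
position: [0.5665, -0.0361, 0.2406]
ee_rot: [0.698, 0.115, -0.114, -0.698]
ft_force: [-0.1, 1.6, -0.1]
grip_width: 1.002
```

```bash
python3 - <<'E'
from h import *
o=get_obs(); print(o['clock'],o['position'],o['joint_pos'].round(3),o['ft_force'])
print(rel([.5665,-.039,.118],Rw(np.radians(109))))
c=grab('side'); save(c,'s4.png',(150,100,320,260),4)
c=grab('top'); save(c,'t4.png',s=1.5)
E
```

```text
5.3667 [ 0.56654828 -0.03613559  0.24064572] [ 1.009  0.597 -1.43   1.556  0.592  1.504  1.459] [-0.14832394  1.55423618 -0.10126348]
(array([-0.001 ,  0.1226, -0.0027]), array([ 0.0003, -0.0064,  0.0002]))
```

View pics/s4.png

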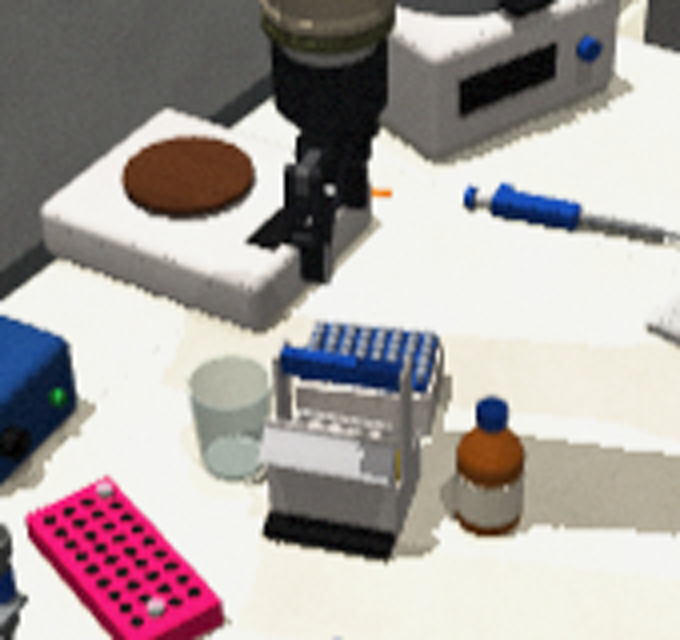

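View pics/t4.png

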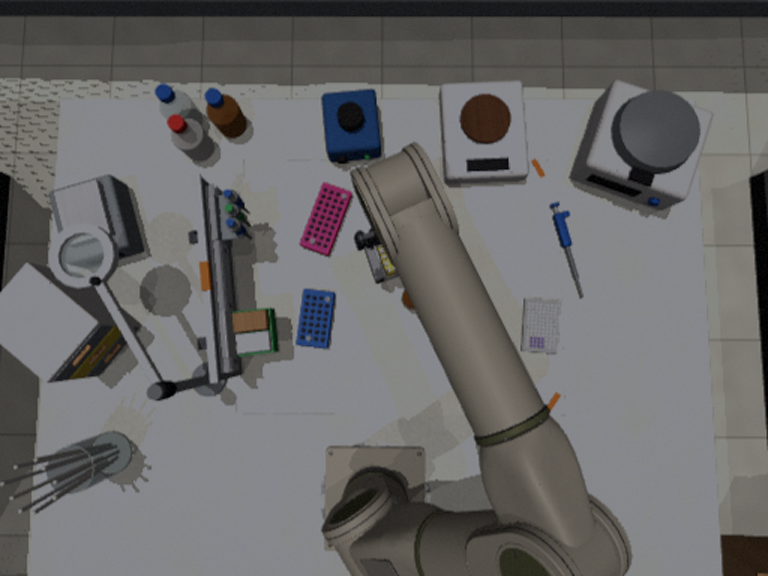

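Emit:
{"op": "send_rows", "data": {"motion": [[100,0,0.03,-0.003,0,-0.006,0],[100,0,0.06,-0.003,0,-0.006,0],[100,0,0.09,-0.003,0,-0.006,0],[100,0,0.11,-0.003,0,-0.006,0],[100,0,0.122,-0.003,0,-0.006,0],[100,0,0.122,-0.003,0,-0.006,0],[50,0,0.122,-0.003,0,-0.006,0]], "squeeze": 30}}

```text
clock: 6.05
position: [0.568, -0.0388, 0.1189]
ee_rot: [0.697, 0.118, -0.118, -0.697]
ft_force: [0.7, -0.1, 0.6]
grip_width: 0.881
```

Emit:
{"op": "send_rows", "data": {"motion": [[0,0,0,0,0,0,0],[0,0,0,0,0,0,0],[0,0,0,0,0,0,0],[0,0,0,0,0,0,0],[0,0,0,0,0,0,0],[0,0,0,0,0,0,0],[0,0,0,0,0,0,0],[0,0,0,0,0,0,0]], "squeeze": 80}}

```text
clock: 6.72
position: [0.568, -0.0395, 0.1184]
ee_rot: [0.697, 0.118, -0.118, -0.697]
ft_force: [0.8, -1.3, 3.3]
grip_width: 0.126
```

```bash
python3 - <<'E'
from h import *
o=get_obs(); print(o['clock'],o['position'],o['joint_pos'].round(3),o['ft_force'],o['grip_width'],R.from_quat(o['ee_rot']).as_matrix().round(4))
c=grab('side'); save(c,'s5.png',(150,100,320,260),4)
E
```

```text
6.7167 [ 0.56803911 -0.03945318  0.11839249] [ 0.962  0.699 -1.323  1.701  0.702  1.311  1.404] [ 0.83716037 -1.33375584  3.34805365] 0.12584818890643534 [[ 9.442e-01  8.000e-04 -3.294e-01]
 [ 3.294e-01 -5.000e-04  9.442e-01]
 [ 6.000e-04 -1.000e+00 -7.000e-04]]
```

View pics/s5.png

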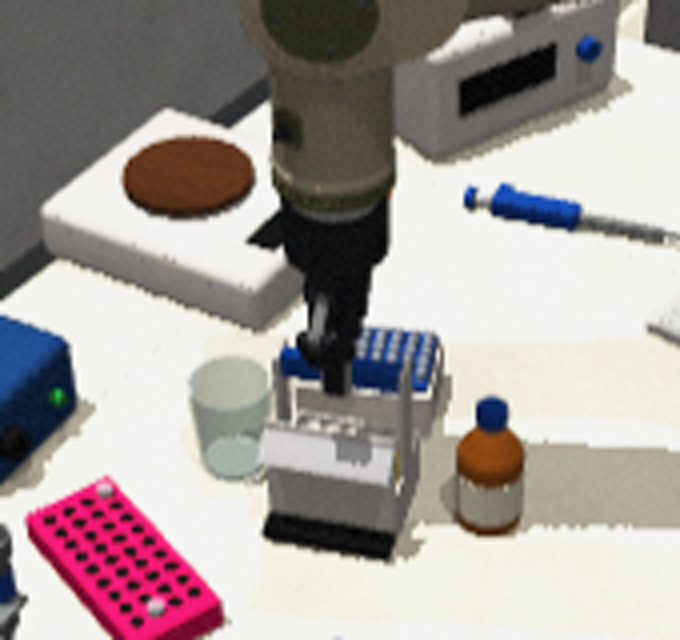

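```bash
cat > hang.py <<'E'
import numpy as np
rail=np.array([(-25,180),(-28,177),(-28,114),(-22,108),(-6,108),(-6,161)],float)
scr_x=-6
# caddy parts relative to hook (x,z)
strip=np.array([(0,3),(16.5,-14),(16.5+2.83,-14+2.83),(0,3+5.66)],float)
sp=np.array([(0,-90),(21,-90),(21,-78),(0,-78)],float)
plate=np.array([(-4,-95),(0,-95),(0,13),(-4,13)],float)
def rot(P,t): c,s=np.cos(t),np.sin(t); P=np.asarray(P,float); return np.stack([P[...,0]*c+P[...,1]*s,-P[...,0]*s+P[...,1]*c],-1)
def sep(A,B):
    m=-1e9
    for P in (A,B):
        e=np.roll(P,-1,0)-P; n=np.stack([e[:,1],-e[:,0]],1); n/=np.linalg.norm(n,axis=1)[:,None]
        for k in n:
            for q in (k,-k):
                m=max(m,(B@q).min()-(A@q).max())
    return m
def clr(t,dx,dz):
    o=np.array([-28+dx,180+dz]); r=1e9
    for P in (strip,sp,plate):
        Q=rot(P,t)+o; r=min(r,sep(Q,rail),-6-Q[:,0].max() if Q[:,1].min()<202 else 1e9)
    return r
E
python3 - <<'E'
from hang import *
for d in (0,2,4,6,8,10,12,14,16,18,20,22):
    t=np.radians(d); best=max(((clr(t,dx,dz),dx,dz) for dx in np.arange(-6,12,.5) for dz in np.arange(-1,16,.5)))
    # lowest feasible
    low=min(((dz,dx) for dx in np.arange(-6,12,.25) for dz in np.arange(-1,16,.25) if clr(t,dx,dz)>-.05),default=None)
    print(d,'best',best,'low dz,dx',low)
t=np.radians(21)
for dz in range(0,34,3):
    f=[dx for dx in np.arange(-15,12,.5) if clr(t,dx,dz)>.0]; print('21deg',dz,(min(f),max(f)) if f else None)
E
```

```text
0 best (np.float64(1.5), np.float64(-1.5), np.float64(4.5)) low dz,dx (np.float64(0.5), np.float64(0.0))
2 best (np.float64(1.3086525447983917), np.float64(-1.5), np.float64(5.0)) low dz,dx (np.float64(1.5), np.float64(0.0))
4 best (np.float64(1.1770814210724865), np.float64(-1.0), np.float64(5.5)) low dz,dx (np.float64(2.5), np.float64(0.25))
6 best (np.float64(1.1067271725144252), np.float64(-0.5), np.float64(6.0)) low dz,dx (np.float64(3.25), np.float64(0.5))
8 best (np.float64(1.0989952095471125), np.float64(0.0), np.float64(6.5)) low dz,dx (np.float64(4.0), np.float64(0.75))
10 best (np.float64(1.1552524892036615), np.float64(0.5), np.float64(7.0)) low dz,dx (np.float64(4.75), np.float64(1.25))
12 best (np.float64(1.6760122683753096), np.float64(-6.0), np.float64(15.5)) low dz,dx (np.float64(5.25), np.float64(1.75))
14 best (np.float64(2.493697604978159), np.float64(-4.0), np.float64(15.5)) low dz,dx (np.float64(6.0), np.float64(2.0))
16 best (np.float64(3.1793040365717786), np.float64(-2.0), np.float64(15.5)) low dz,dx (np.float64(6.5), np.float64(2.5))
18 best (np.float64(3.85
[... 191 characters left out ...]
4(7.5), np.float64(3.75))
22 best (np.float64(4.166597389537074), np.float64(2.5), np.float64(15.5)) low dz,dx (np.float64(8.0), np.float64(4.25))
21deg 0 (np.float64(-15.0), np.float64(-14.5))
21deg 3 (np.float64(-15.0), np.float64(-14.5))
21deg 6 (np.float64(-15.0), np.float64(-14.5))
21deg 9 (np.float64(-15.0), np.float64(4.5))
21deg 12 (np.float64(-15.0), np.float64(5.5))
21deg 15 (np.float64(-15.0), np.float64(6.5))
21deg 18 (np.float64(-15.0), np.float64(7.5))
21deg 21 (np.float64(-15.0), np.float64(7.5))
21deg 24 (np.float64(-15.0), np.float64(7.5))
21deg 27 (np.float64(-15.0), np.float64(7.5))
21deg 30 (np.float64(-15.0), np.float64(7.5))
21deg 33 (np.float64(-15.0), np.float64(7.5))
```

Emit:
{"op": "send_rows", "data": {"motion": [[0,0,-0.02,0,0,0,0],[0,0,-0.05,0,0,0,0],[0,0,-0.085,0,0,0,0],[0,0,-0.12,0,0,0,0],[0,0,-0.15,0,0,0,0],[0,0,-0.17,0,0,0,0],[0,0,-0.17,0,0,0,0]]}}

```text
clock: 7.35
position: [0.5685, -0.038, 0.2914]
ee_rot: [0.697, 0.12, -0.117, -0.697]
ft_force: [1.1, 0.1, -4.6]
grip_width: 0.122
```

```bash
cat >> h.py <<'E'
SC=np.array([.496,.349]); SA=np.radians(6.9)
def scr(x,y,z):
    xs=np.array([-np.sin(SA),np.cos(SA)]); ys=-np.array([np.cos(SA),np.sin(SA)])
    return np.append(SC+x*xs+y*ys,z)
def toscr(p):
    xs=np.array([-np.sin(SA),np.cos(SA)]); ys=-np.array([np.cos(SA),np.sin(SA)]); d=np.array(p)[:2]-SC
    return np.array([d@xs,d@ys,p[2]])
def Rt(deg): return Rw(SA+np.pi/2)@R.from_rotvec([-np.radians(deg),0,0]).as_matrix()
H=np.array([-.040,.0234]) # TCP minus hook in caddy x,z
def tcp(deg,dx,dz,dy=-.0012):
    t=np.radians(deg); c,s=np.cos(t),np.sin(t)
    x=-.028+dx/1e3+H[0]*c+H[1]*s; z=.180+dz/1e3-H[0]*s+H[1]*c
    return scr(x,dy,z)
def go(deg,dx,dz,dy=-.0012,p0=None,R0=None): return rel(tcp(deg,dx,dz,dy),Rt(deg),p0,R0)
def state():
    o=get_obs(); Rm=R.from_quat(o['ee_rot']).as_matrix(); q=Rw(SA+np.pi/2).T@Rm; rv=R.from_matrix(q).as_rotvec()
    t=-rv[0]; c,s=np.cos(t),np.sin(t); p=toscr(o['position'])
    hx=p[0]-(H[0]*c+H[1]*s); hz=p[2]-(-H[0]*s+H[1]*c)
    print('t',o['clock'].__round__(2),'tilt %.2f yawerr %.2f roll %.2f'%tuple(np.degrees([t,rv[1],rv[2]])),'dx %.1f dz %.1f y %.1f'%((hx+.028)*1e3,(hz-.18)*1e3,p[1]*1e3+1.2),'F',o['ft_force'].round(1),'grip',round(float(o['grip_width']),3),'j',o['joint_pos'].round(2))
E
python3 - <<'E'
from h import *
state()
print(rel(tcp(0,-100,60),Rt(0))); print(go(21,-45,35))
E
```

```text
t 7.35 tilt 0.05 yawerr -12.40 roll -0.22 dx -324.9 dz 88.0 y -24.3 F [ 1.1  0.1 -4.6] grip 0.122 j [ 1.    0.53 -1.41  1.47  0.53  1.57  1.52]
(array([0.0245, 0.0279, 0.2249]), array([0.0008, 0.2164, 0.0039]))
(array([0.0386, 0.0401, 0.2894]), array([-0.3643,  0.2133,  0.0435]))
```

Emit:
{"op": "send_rows", "data": {"motion": [[0,0.003,0.003,0.02,0,0.05,0],[0,0.007,0.006,0.055,0,0.1,0],[0,0.011,0.01,0.09,0,0.15,0.002],[0,0.015,0.015,0.125,0,0.19,0.003],[0,0.02,0.02,0.16,0,0.216,0.004],[0,0.0245,0.026,0.195,0,0.216,0.004],[0,0.0245,0.028,0.215,0,0.216,0.004],[0,0.0245,0.028,0.225,0,0.216,0.004],[0,0.0245,0.028,0.225,0,0.216,0.004]]}}

```text
clock: 8.1
position: [0.5145, 0.1838, 0.2586]
ee_rot: [0.706, 0.042, -0.046, -0.705]
ft_force: [-0.1, -0.1, -3.4]
grip_width: 0.123
```

```bash
python3 - <<'E'
from h import *
state(); print(go(21,-45,35))
E
```

```text
t 8.1 tilt 0.03 yawerr -0.26 roll 0.36 dx -98.3 dz 55.1 y 2.7 F [-0.1 -0.1 -3.4] grip 0.123 j [ 0.63  0.46 -1.36  1.58  0.45  1.48  0.94]
(array([0.0031, 0.0073, 0.0643]), array([-0.366 ,  0.0057, -0.0053]))
```

Emit:
{"op": "send_rows", "data": {"motion": [[0,0,0,0.01,-0.06,0.002,-0.002],[0,0.001,0.002,0.022,-0.13,0.004,-0.003],[0,0.002,0.003,0.034,-0.2,0.005,-0.005],[0,0.003,0.005,0.046,-0.27,0.006,-0.005],[0,0.003,0.007,0.057,-0.33,0.006,-0.005],[0,0.003,0.007,0.064,-0.366,0.006,-0.005],[0,0.003,0.007,0.064,-0.366,0.006,-0.005],[0,0.003,0.007,0.064,-0.366,0.006,-0.005]]}}

```text
clock: 8.77
position: [0.512, 0.2451, 0.2517]
ee_rot: [0.823, 0.048, -0.033, -0.566]
ft_force: [0.6, -0.7, -4.8]
grip_width: 0.123
```

```bash
python3 - <<'E'
from h import *
state(); 
c=grab('side'); save(c,'s6.png',(60,150,300,330),3.3)
c=grab('top'); save(c,'t6.png',(90,90,270,280),3.1)
E
```

```text
t 8.77 tilt 20.98 yawerr 0.27 roll 0.05 dx -48.1 dz 35.5 y -2.2 F [ 0.6 -0.7 -4.8] grip 0.123 j [ 0.09  0.56 -1.14  1.44  0.73  1.75  0.65]
```

View pics/s6.png

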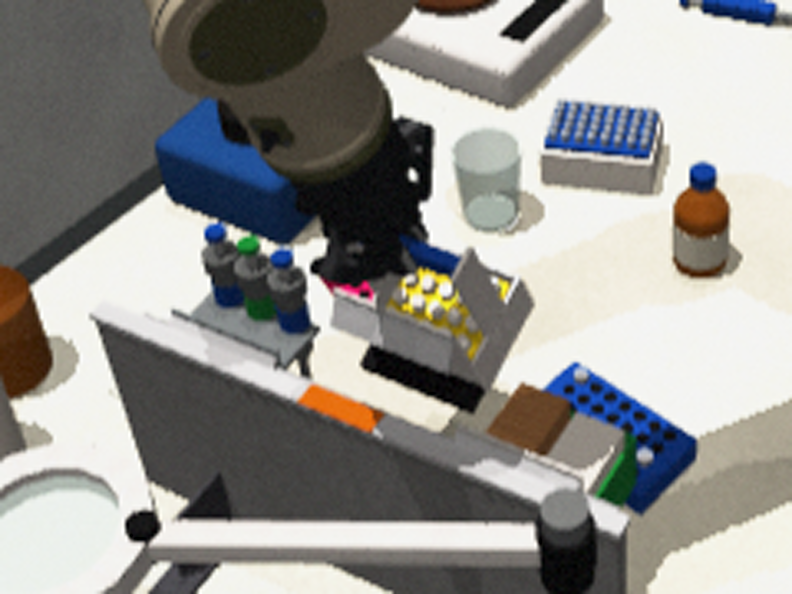

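View pics/t6.png

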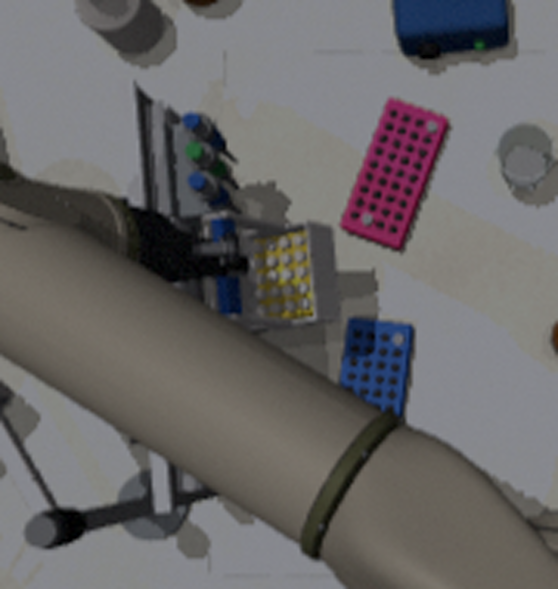

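```bash
python3 - <<'E'
from h import *
c=load('side'); save(c,'s6b.png',(150,210,230,290),8)
P=cloud(c)
# predicted positions of caddy features
def cadpt(x,y,z):
    o=get_obs(); Rm=R.from_quat(o['ee_rot']).as_matrix(); q=np.array([x,y,z-118.4])/1e3
    return o['position']+Rm@np.array([-q[1]-.0012,-q[2],q[0]])
for n,p in [('plateTopL',(40,-50,108)),('plateTopR',(40,50,108)),('stripL',(59,-50,84)),('stripR',(59,50,84)),('spTL',(61,-50,17)),('spTR',(61,50,17)),('spBR',(61,50,5)),('spBL',(61,-50,5))]:
    w_=cadpt(*p); u,v,_=pix(c,w_); print(n,w_.round(3),((u-150)*8).round(),((v-210)*8).round(), toscr(w_).round(3))
E
```

```text
plateTopL [0.557 0.283 0.229] 84.0 214.0 [-0.073 -0.053  0.229]
plateTopR [0.458 0.271 0.228] 370.0 327.0 [-0.073  0.047  0.228]
stripL [0.556 0.292 0.199] 78.0 302.0 [-0.064 -0.053  0.199]
stripR [0.457 0.28  0.199] 361.0 416.0 [-0.063  0.047  0.199]
spTL [0.559 0.27  0.136] 144.0 393.0 [-0.086 -0.053  0.136]
spTR [0.46  0.258 0.136] 415.0 505.0 [-0.086  0.047  0.136]
spBR [0.46  0.254 0.125] 425.0 519.0 [-0.09   0.047  0.125]
spBL [0.56  0.265 0.125] 156.0 408.0 [-0.091 -0.053  0.125]
```

View pics/s6b.png

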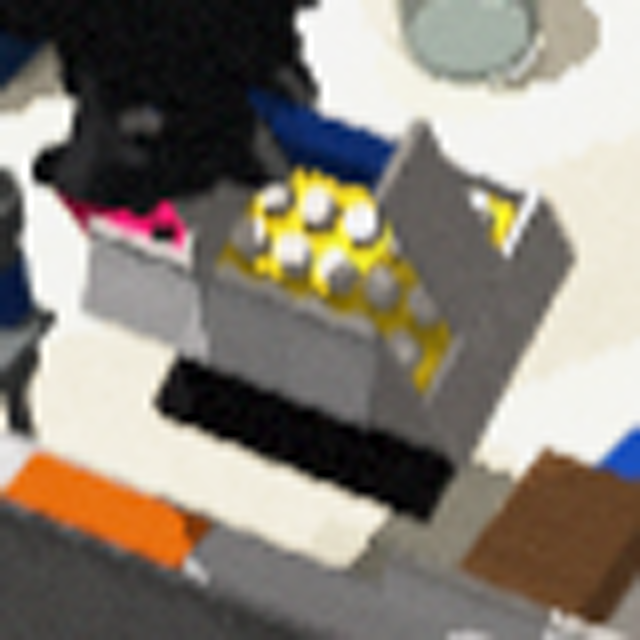

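The side view shows the caddy tilted with its top towards the screen. The predicted plate-top and spacer edges match the picture within about 1 px. The tape centre is near (190,510) in the crop. Next is the move over the rail.

```bash
python3 - <<'E'
from h import *
state(); print(go(21,2,33)); print(go(21,2,16))
E
```

```text
t 8.87 tilt 20.98 yawerr 0.45 roll -0.00 dx -49.6 dz 36.3 y -2.7 F [ 0.8 -0.6 -3.7] grip 0.127 j [ 0.09  0.56 -1.14  1.44  0.73  1.75  0.65]
(array([-0.0031, -0.0154,  0.0493]), array([-0.0003, -0.0077, -0.0014]))
(array([-0.0031,  0.0005,  0.0554]), array([-0.0003, -0.0077, -0.0014]))
```

Emit:
{"op": "send_rows", "data": {"motion": [[0,-0.001,-0.004,0.012,0,-0.003,0],[0,-0.002,-0.008,0.024,0,-0.006,-0.001],[0,-0.003,-0.011,0.035,0,-0.0077,-0.0014],[0,-0.003,-0.014,0.044,0,-0.0077,-0.0014],[0,-0.003,-0.0154,0.0493,0,-0.0077,-0.0014],[0,-0.003,-0.0154,0.0493,0,-0.0077,-0.0014],[0,-0.003,-0.0154,0.0493,0,-0.0077,-0.0014],[0,-0.003,-0.0154,0.0493,0,-0.0077,-0.0014]]}}

```text
clock: 9.53
position: [0.5035, 0.2953, 0.2497]
ee_rot: [0.823, 0.05, -0.034, -0.565]
ft_force: [0.1, -0.1, -3.6]
grip_width: 0.126
```

```bash
python3 - <<'E'
from h import *
state()
c=grab('side'); save(c,'s7.png',(130,220,230,300),8)
state()
for n,p in [('tapemid',(0,0,.202)),('scrF-50',(-.006,-.05,.202)),('scrF50',(-.006,.05,.202)),('scrB-50',(.006,-.05,.202)),('scrB50',(.006,.05,.202))]:
    u,v,_=pix(c,scr(*p)); print(n,((u-130)*8).round(),((v-220)*8).round())
def cadpt(x,y,z):
    o=get_obs(); Rm=R.from_quat(o['ee_rot']).as_matrix(); q=np.array([x,y,z-118.4])/1e3
    return o['position']+Rm@np.array([-q[1]-.0012,-q[2],q[0]])
for n,p in [('plateTopL',(40,-50,108)),('plateTopR',(40,50,108)),('stripL',(59,-50,84)),('stripR',(59,50,84))]:
    u,v,_=pix(c,cadpt(*p)); print(n,((u-130)*8).round(),((v-220)*8).round())
E
```

```text
t 9.53 tilt 21.02 yawerr -0.06 roll -0.06 dx 2.7 dz 33.5 y 0.2 F [ 0.1 -0.1 -3.6] grip 0.126 j [-0.04  0.61 -1.12  1.37  0.75  1.79  0.58]
t 9.58 tilt 21.02 yawerr -0.06 roll -0.05 dx 2.7 dz 33.5 y 0.3 F [ 0.5  0.3 -4.9] grip 0.126 j [-0.04  0.61 -1.12  1.37  0.75  1.79  0.58]
tapemid 261.0 426.0
scrF-50 129.0 352.0
scrF50 422.0 473.0
scrB-50 105.0 380.0
scrB50 399.0 503.0
plateTopL 149.0 263.0
plateTopR 444.0 381.0
stripL 144.0 352.0
stripR 436.0 472.0
```

View pics/s7.png

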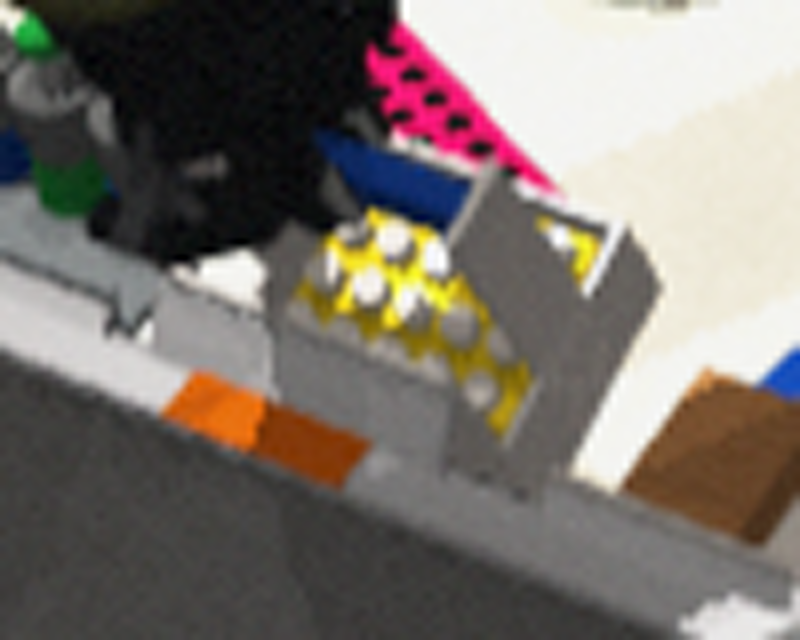

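The tape centre reads (267,427) against a predicted (261,426), so the alignment holds. I'll lower in small steps and watch the force.

```bash
python3 - <<'E'
from h import *
print(go(21,2,20),go(21,2,14))
E
```

```text
(array([0.0003, 0.0129, 0.0042]), array([0.0004, 0.0008, 0.0011])) (array([0.0003, 0.0185, 0.0063]), array([0.0004, 0.0008, 0.0011]))
```

Emit:
{"op": "send_rows", "data": {"motion": [[0,0,0.004,0.001,0,0,0],[0,0,0.008,0.003,0,0,0],[0,0,0.0129,0.0042,0,0,0],[0,0,0.016,0.0053,0,0,0],[0,0,0.0185,0.0063,0,0,0],[0,0,0.0185,0.0063,0,0,0],[0,0,0.0185,0.0063,0,0,0]]}}

```text
clock: 10.17
position: [0.503, 0.2954, 0.23]
ee_rot: [0.823, 0.051, -0.035, -0.565]
ft_force: [-0.0, 0.2, -3.8]
grip_width: 0.125
```

```bash
python3 - <<'E'
from h import *
state()
print(go(21,2,8),go(21,2,11))
E
```

```text
t 10.17 tilt 21.01 yawerr -0.14 roll -0.05 dx 2.9 dz 13.8 y 0.7 F [-0.   0.2 -3.8] grip 0.125 j [-0.03  0.63 -1.11  1.4   0.75  1.76  0.57]
(array([0.0007, 0.0058, 0.0013]), array([0.0001, 0.0022, 0.0012])) (array([0.0007, 0.003 , 0.0002]), array([0.0001, 0.0022, 0.0012]))
```

Emit:
{"op": "send_rows", "data": {"motion": [[0,0,0.0015,0.0005,0,0,0],[0,0,0.003,0.001,0,0,0],[0,0,0.004,0.0014,0,0,0],[0,0,0.004,0.0014,0,0,0]]}}

```text
clock: 10.5
position: [0.5031, 0.2952, 0.2257]
ee_rot: [0.823, 0.051, -0.035, -0.565]
ft_force: [0.7, -0.1, -4.1]
grip_width: 0.125
```

Emit:
{"op": "send_rows", "data": {"motion": [[0,0,0.001,0.0004,0,0,0],[0,0,0.002,0.0007,0,0,0],[0,0,0.002,0.0007,0,0,0]]}}

```text
clock: 10.75
position: [0.5031, 0.2953, 0.2237]
ee_rot: [0.823, 0.051, -0.035, -0.565]
ft_force: [-0.8, 0.7, -4.4]
grip_width: 0.126
```

```bash
python3 - <<'E'
from h import *
state()
E
```

```text
t 10.75 tilt 20.99 yawerr -0.14 roll -0.06 dx 2.8 dz 7.6 y 0.7 F [-0.8  0.7 -4.4] grip 0.126 j [-0.03  0.63 -1.11  1.41  0.76  1.75  0.56]
```

Emit:
{"op": "send_rows", "data": {"motion": [[0,0,0.0007,0.0003,0,0,0],[0,0,0.0014,0.0005,0,0,0],[0,0,0.0014,0.0005,0,0,0]]}}

```text
clock: 11.0
position: [0.5031, 0.2956, 0.2228]
ee_rot: [0.822, 0.051, -0.034, -0.566]
ft_force: [-0.4, 1.3, 1.0]
grip_width: 0.122
```

Emit:
{"op": "send_rows", "data": {"motion": [[0,0,0.0007,0.0003,0,0,0],[0,0,0.0014,0.0005,0,0,0],[0,0,0.0014,0.0005,0,0,0]]}}

```text
clock: 11.25
position: [0.5032, 0.2954, 0.2225]
ee_rot: [0.822, 0.051, -0.034, -0.565]
ft_force: [-2.3, -1.3, 11.4]
grip_width: 0.124
```

```bash
python3 - <<'E'
from h import *
state()
E
```

```text
t 11.25 tilt 20.99 yawerr -0.10 roll -0.16 dx 2.9 dz 6.4 y 0.5 F [-2.3 -1.3 11.4] grip 0.124 j [-0.03  0.63 -1.11  1.41  0.76  1.75  0.56]
```

Strip contact is felt at a tilt of 21°, with Fz rising by about 15 N. That is roughly 1.8 mm off the nominal position, and I'll allow for it. Now I'll lift slightly and swing in by stages.

Emit:
{"op": "send_rows", "data": {"motion": [[0,0,-0.001,-0.001,0,0,0],[0,0,-0.002,-0.0015,0,0,0],[0,0,-0.002,-0.0015,0,0,0]]}}

```text
clock: 11.5
position: [0.5031, 0.295, 0.2232]
ee_rot: [0.822, 0.051, -0.035, -0.566]
ft_force: [-0.9, 4.5, -0.6]
grip_width: 0.128
```

```bash
python3 - <<'E'
from h import *
state()
for a in [(18,1.5,7.5),(16,.9,7),(14,.5,6.4),(12,.15,5.8),(10,-.4,5.2)]: print(a,*go(*a))
E
```

```text
t 11.5 tilt 20.94 yawerr -0.16 roll -0.07 dx 2.5 dz 7.1 y 0.7 F [-0.9  4.5 -0.6] grip 0.128 j [-0.03  0.63 -1.11  1.41  0.76  1.75  0.56]
(18, 1.5, 7.5) [ 0.0007  0.0021 -0.0022] [0.0513 0.0025 0.0016]
(16, 0.9, 7) [ 0.0007  0.0042 -0.0033] [0.0862 0.0025 0.0016]
(14, 0.5, 6.4) [ 0.0006  0.0064 -0.0041] [0.1211 0.0026 0.0015]
(12, 0.15, 5.8) [ 0.0006  0.0086 -0.0049] [0.156  0.0026 0.0015]
(10, -0.4, 5.2) [ 0.0006  0.0108 -0.0057] [0.1909 0.0026 0.0014]
```

Emit:
{"op": "send_rows", "data": {"motion": [[0,0.0005,0.001,-0.001,0.026,0.002,0.001],[0,0.0006,0.0021,-0.0022,0.0513,0.0025,0.0015],[0,0.0006,0.0042,-0.0033,0.0862,0.0025,0.0015],[0,0.0006,0.0042,-0.0033,0.0862,0.0025,0.0015]]}}

```text
clock: 11.83
position: [0.5045, 0.2896, 0.2202]
ee_rot: [0.797, 0.047, -0.036, -0.601]
ft_force: [-1.7, 6.9, -1.8]
grip_width: 0.126
```

```bash
python3 - <<'E'
from h import *
state()
for a in [(16,.9,7),(14,.5,6.4),(12,.15,5.8),(10,-.4,5.2),(8,-.9,4.6)]: print(a,*go(*a))
E
```

```text
t 11.83 tilt 15.92 yawerr 0.08 roll 0.05 dx 0.0 dz 6.7 y -0.1 F [-1.7  6.9 -1.8] grip 0.126 j [ 0.06  0.61 -1.15  1.45  0.71  1.67  0.59]
(16, 0.9, 7) [-0.0001 -0.0006  0.0008] [-0.0013 -0.0012 -0.0011]
(14, 0.5, 6.4) [-0.0001  0.0015 -0.0002] [ 0.0336 -0.0012 -0.0011]
(12, 0.15, 5.8) [-0.0001  0.0036 -0.0011] [ 0.0685 -0.0013 -0.001 ]
(10, -0.4, 5.2) [-0.0001  0.0058 -0.0022] [ 0.1034 -0.0013 -0.001 ]
(8, -0.9, 4.6) [-0.      0.008  -0.0031] [ 0.1383 -0.0013 -0.001 ]
```

Emit:
{"op": "send_rows", "data": {"motion": [[0,0,-0.0004,0.0012,0,-0.001,-0.001],[0,0,0.001,0.0006,0.017,-0.001,-0.001],[0,0,0.0018,0.0003,0.0336,-0.001,-0.001],[0,0,0.0036,-0.0006,0.0685,-0.001,-0.001],[0,0,0.0036,-0.0006,0.0685,-0.001,-0.001]]}}

```text
clock: 12.25
position: [0.5051, 0.2873, 0.2167]
ee_rot: [0.776, 0.046, -0.037, -0.628]
ft_force: [-0.2, 3.8, -3.8]
grip_width: 0.127
```

```bash
python3 - <<'E'
from h import *
state()
for a in [(12,.15,5.8),(10,-.4,5.2),(8,-.9,4.6),(6,-1.1,3.8)]: print(a,*go(*a))
c=grab('side'); save(c,'s8.png',(130,220,230,300),8)
E
```

```text
t 12.25 tilt 12.06 yawerr 0.07 roll -0.01 dx -0.1 dz 5.5 y -0.4 F [-0.2  3.8 -3.8] grip 0.127 j [ 0.13  0.59 -1.19  1.48  0.67  1.61  0.62]
(12, 0.15, 5.8) [-0.0004 -0.0003  0.0002] [ 0.001  -0.0012  0.    ]
(10, -0.4, 5.2) [-0.0004  0.0018 -0.001 ] [ 0.0359 -0.0012  0.    ]
(8, -0.9, 4.6) [-0.0004  0.0039 -0.0021] [ 0.0708 -0.0012  0.0001]
(6, -1.1, 3.8) [-0.0004  0.0062 -0.0028] [ 1.057e-01 -1.200e-03  1.000e-04]
```

View pics/s8.png

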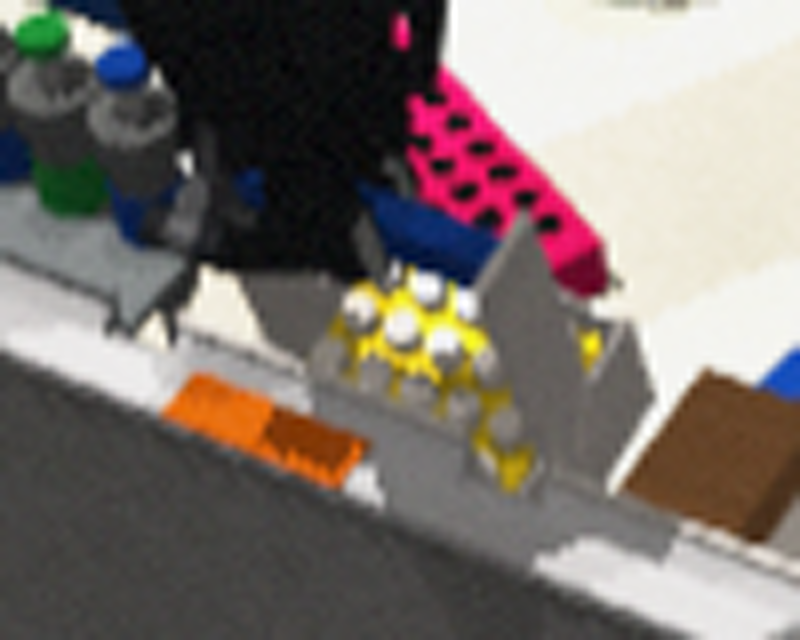

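Emit:
{"op": "send_rows", "data": {"motion": [[0,-0.0002,0.0007,0.0,0.018,-0.001,0],[0,-0.0004,0.0016,-0.0005,0.0359,-0.001,0],[0,-0.0004,0.0027,-0.001,0.053,-0.001,0],[0,-0.0004,0.0037,-0.0015,0.0708,-0.001,0],[0,-0.0004,0.0037,-0.0015,0.0708,-0.001,0]]}}

```text
clock: 12.72
position: [0.5049, 0.2849, 0.2136]
ee_rot: [0.754, 0.046, -0.039, -0.655]
ft_force: [0.8, 0.1, -4.4]
grip_width: 0.126
```

```bash
python3 - <<'E'
from h import *
state()
for a in [(8,-.9,4.6),(6,-1.1,3.8),(4,-1.4,3.1),(2,-1.5,2.2),(0,-1.6,1.5)]: print(a,*go(*a))
E
```

```text
t 12.72 tilt 8.04 yawerr 0.00 roll -0.02 dx -0.3 dz 4.8 y 0.0 F [ 0.8  0.1 -4.4] grip 0.126 j [ 0.21  0.58 -1.22  1.52  0.63  1.54  0.65]
(8, -0.9, 4.6) [ 0.      0.0003 -0.0005] [ 0.0008 -0.      0.0003]
(6, -1.1, 3.8) [ 0.      0.0026 -0.0014] [ 0.0357 -0.      0.0003]
(4, -1.4, 3.1) [ 0.      0.0047 -0.0024] [ 0.0706 -0.      0.0003]
(2, -1.5, 2.2) [ 0.      0.0071 -0.003 ] [ 0.1055 -0.      0.0003]
(0, -1.6, 1.5) [ 0.      0.0093 -0.0037] [ 0.1404 -0.      0.0003]
```

Emit:
{"op": "send_rows", "data": {"motion": [[0,0,0.0013,-0.0005,0.018,0,0],[0,0,0.0024,-0.001,0.0357,0,0],[0,0,0.0035,-0.0015,0.053,0,0],[0,0,0.0046,-0.002,0.0706,0,0],[0,0,0.0046,-0.002,0.0706,0,0]]}}

```text
clock: 13.13
position: [0.5052, 0.2825, 0.2093]
ee_rot: [0.73, 0.044, -0.041, -0.681]
ft_force: [-0.1, -0.1, -3.8]
grip_width: 0.123
```

```bash
python3 - <<'E'
from h import *
state()
for a in [(2,-1.4,2.4),(0,-1.5,1.5),(0,-1.5,0)]: print(a,*go(*a))
E
```

```text
t 13.13 tilt 3.97 yawerr -0.01 roll -0.02 dx -0.8 dz 3.2 y 0.1 F [-0.1 -0.1 -3.8] grip 0.123 j [ 0.29  0.57 -1.26  1.55  0.59  1.48  0.68]
(2, -1.4, 2.4) [ 0.0001  0.0022 -0.0013] [0.0344 0.0002 0.0003]
(0, -1.5, 1.5) [ 0.0001  0.0045 -0.0021] [0.0693 0.0002 0.0003]
(0, -1.5, 0) [ 0.0001  0.006  -0.002 ] [0.0693 0.0002 0.0003]
```

Emit:
{"op": "send_rows", "data": {"motion": [[0,0,0.0011,-0.0005,0.0172,0,0],[0,0,0.0022,-0.001,0.0344,0,0],[0,0,0.0033,-0.0014,0.052,0,0],[0,0,0.0044,-0.0018,0.0693,0,0],[0,0,0.0044,-0.0018,0.0693,0,0]]}}

```text
clock: 13.55
position: [0.5053, 0.2805, 0.2049]
ee_rot: [-0.706, -0.043, 0.043, 0.706]
ft_force: [0.4, -0.4, -3.8]
grip_width: 0.125
```

```bash
python3 - <<'E'
from h import *
state()
E
```

```text
t 13.55 tilt -0.00 yawerr -0.02 roll -0.01 dx -1.1 dz 1.5 y 0.2 F [ 0.4 -0.4 -3.8] grip 0.125 j [ 0.37  0.57 -1.3   1.58  0.55  1.42  0.72]
```

Emit:
{"op": "send_rows", "data": {"motion": [[0,0,0.0008,0,0,0,0],[0,0,0.0016,0,0,0,0],[0,0,0.0016,0,0,0,0]]}}

```text
clock: 13.8
position: [0.5049, 0.2815, 0.2037]
ee_rot: [0.706, 0.043, -0.043, -0.705]
ft_force: [-0.7, -1.3, -4.4]
grip_width: 0.122
```

Emit:
{"op": "send_rows", "data": {"motion": [[0,0,0.0006,0,0,0,0],[0,0,0.0012,0,0,0,0],[0,0,0.0012,0,0,0,0]]}}

```text
clock: 14.05
position: [0.5049, 0.2814, 0.2034]
ee_rot: [0.706, 0.043, -0.043, -0.705]
ft_force: [-3.1, -4.9, 5.7]
grip_width: 0.125
```

```bash
python3 - <<'E'
from h import *
state()
E
```

```text
t 14.05 tilt 0.11 yawerr -0.10 roll -0.04 dx -0.2 dz -0.1 y 0.4 F [-3.1 -4.9  5.7] grip 0.125 j [ 0.36  0.57 -1.3   1.58  0.56  1.41  0.71]
```

Contact came at exactly seated height (TCP z 203.4 = 85 + 118.4). I'll relax the grip, then release.

Emit:
{"op": "send_rows", "data": {"motion": [[0,0,0,0,0,0,0],[0,0,0,0,0,0,0],[20,0,0,0,0,0,0],[30,0,0,0,0,0,0],[40,0,0,0,0,0,0],[50,0,0,0,0,0,0],[60,0,0,0,0,0,0],[60,0,0,0,0,0,0]], "squeeze": 20}}

```text
clock: 14.72
position: [0.505, 0.2816, 0.2026]
ee_rot: [0.706, 0.043, -0.043, -0.705]
ft_force: [-0.4, 0.5, -0.4]
grip_width: 0.6
```

```bash
python3 - <<'E'
from h import *
state()
c=grab('side'); save(c,'s9.png',(60,150,300,330),3.3)
E
```

```text
t 14.72 tilt 0.05 yawerr -0.11 roll -0.03 dx -0.1 dz -0.9 y 0.4 F [-0.4  0.5 -0.4] grip 0.6 j [ 0.36  0.57 -1.3   1.58  0.56  1.41  0.71]
```

View pics/s9.png

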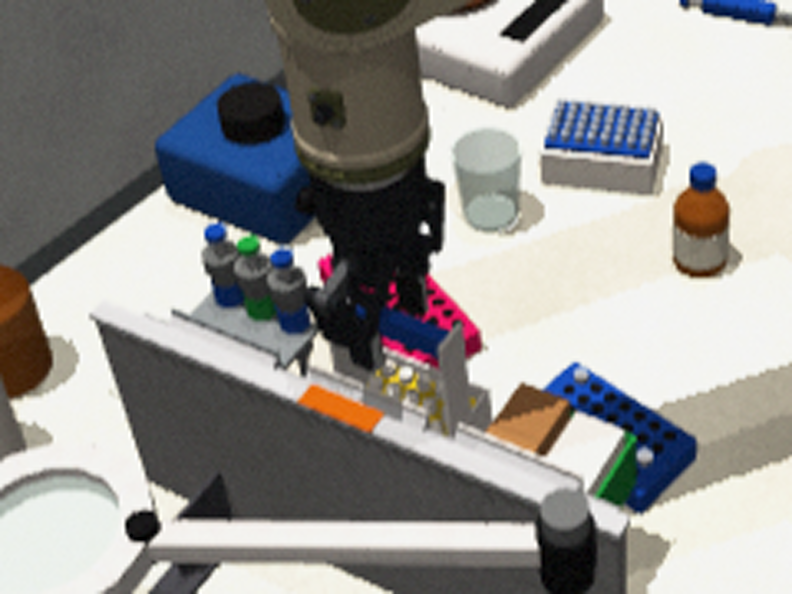

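It hangs upright against the screen and the robot forces are near zero. Now retreat straight up.

Emit:
{"op": "send_rows", "data": {"motion": [[60,0,-0.01,0,0,0,0],[60,0,-0.03,0,0,0,0],[60,0,-0.06,0,0,0,0],[60,0,-0.1,0,0,0,0],[60,0,-0.13,-0.03,0,0,0],[60,0,-0.14,-0.07,0,0,0],[60,0,-0.14,-0.11,0,0,0],[60,0,-0.14,-0.15,0,0,0],[60,0,-0.14,-0.19,0,0,0],[60,0,-0.14,-0.22,0,0,0]]}}

```text
clock: 15.6
position: [0.532, 0.0597, 0.3436]
ee_rot: [0.707, 0.043, -0.042, -0.705]
ft_force: [0.5, 0.1, -0.5]
grip_width: 0.597
```

Emit:
{"op": "send_rows", "data": {"motion": [[60,0,0,-0.04,0,0,0],[60,0,0,-0.08,0,0,0],[60,0,0,-0.12,0,0,0],[60,0,0,-0.12,0,0,0],[60,0,0,-0.12,0,0,0]]}}

```text
clock: 16.02
position: [0.5465, -0.0587, 0.3432]
ee_rot: [0.706, 0.042, -0.041, -0.706]
ft_force: [-0.5, 0.8, -0.2]
grip_width: 0.598
```

```bash
python3 - <<'E'
from h import *
state()
c=grab('side'); save(c,'s10.png',(60,150,300,330),3.3)
t=grab('top'); save(t,'t10.png',s=1.5)
for c,n in ((c,'side'),(t,'top')):
    P=cloud(c); im=c['pixels'].astype(int); r,g,b=im[...,0],im[...,1],im[...,2]
    bl=(b>1.6*r)&(P[...,2]>.205)&(P[...,2]<.236)&(P[...,0]>.43)&(P[...,0]<.56)&(P[...,1]>.24)&(P[...,1]<.31)
    B=P[bl]; top=B[B[:,2]>.222]
    l=cv2.fitLine(B[:,:2].astype(np.float32),cv2.DIST_L2,0,.01,.01).ravel();q=(B[:,:2]-l[2:])@l[:2]
    m=l[2:]+l[:2]*(q.min()+q.max())/2
    print(n,len(B),'ang',np.degrees(np.arctan(l[1]/l[0])),'mid scr',toscr([*m,0]),'z',B[:,2].min(),B[:,2].max(),np.percentile(B[:,2],95))
    for nm,p in [('barC',(-.068,0,.22)),('barL',(-.068,-.048,.231)),('barR',(-.068,.048,.231)),('plTL',(-.028,-.05,.193)),('plTR',(-.028,.05,.193))]:
        u,v,_=pix(c,scr(*p)); s=(((u-60)*3.3),((v-150)*3.3)) if n=='side' else (u*1.5,v*1.5); print(nm,np.round(s))
E
```

```text
t 16.02 tilt 0.01 yawerr 0.19 roll -0.03 dx -342.8 dz 139.8 y 0.0 F [-0.5  0.8 -0.2] grip 0.598 j [ 1.07  0.42 -1.39  1.43  0.42  1.63  1.41]
side 289 ang 6.706515 mid scr [-0.06427927 -0.00062604  0.        ] z 0.2077116608730316 0.23263859266581854 0.23171269104456252
barC [391. 323.]
barL [333. 291.]
barR [447. 335.]
plTL [305. 363.]
plTR [424. 412.]
top 153 ang 6.532338 mid scr [-0.07094637  0.00025591  0.        ] z 0.20816430710005918 0.23462126121423688 0.23228376800526881
barC [234. 270.]
barL [230. 246.]
barR [234. 293.]
plTL [216. 250.]
plTR [220. 298.]
```

View pics/s10.png

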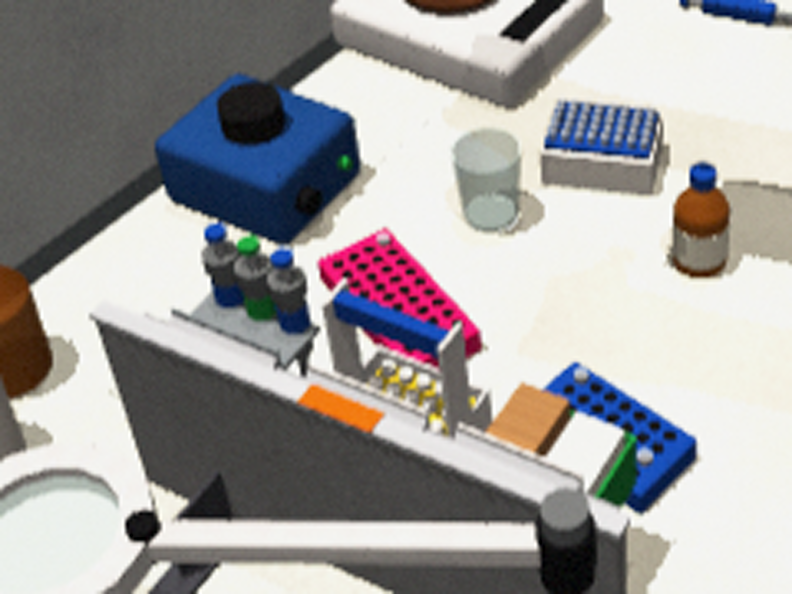

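View pics/t10.png

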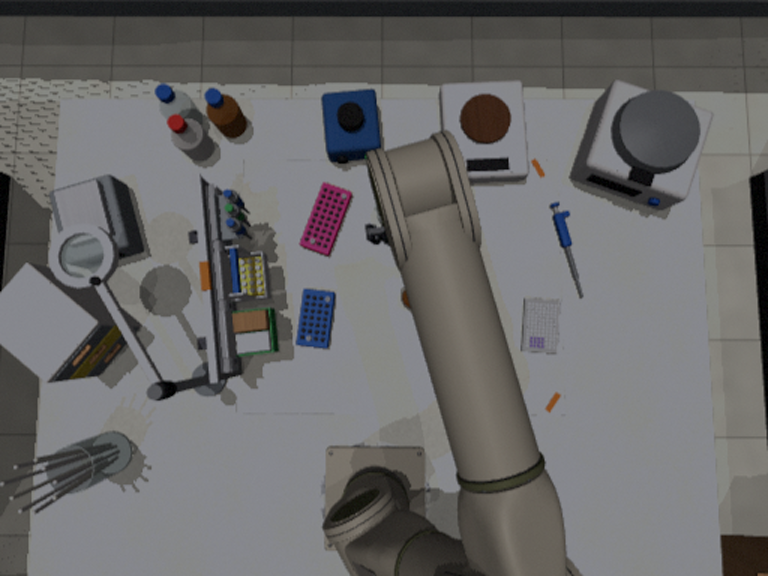

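The caddy hangs where it should: bar middle at screen (-67.6, 0) mm on average against (-68, 0), top at about 231 mm, yaw within 0.4°. The bystanders look undisturbed and the lamp is parked.

```bash
python3 -c "
from workcell import *
print(hand_in())"
```

```text
the job is handed in; nothing more can be done
None
```

The caddy is hanging in the taped bay and the lamp arm is parked behind the screen. I handed the job in at about 16 s of the 72 s allowed; it reports no verdict.

**Lamp:** I pushed the arm back with the shut fingers. It measured about -0.41 rad (limit -0.2), and the last pictures still show it behind the screen.

**Caddy:** I gripped it by its bar, tilted it 21°, let the strip down over the rail and swung it in by stages. It touched down at the seated height (TCP z 203.4 mm) before I let go.

**Last checks, after backing off:**

| What | Measured | Target |
|---|---|---|
| Bar middle, along the bay | within 1 mm | within 20 mm |
| Bar middle, x in the screen frame | about -67.6 mm | -68 mm |
| Bar top height | about 231.5–232.5 mm | 231 mm |
| Yaw against the screen | within 0.4° | within 4° |

- **Bystanders:** in the pictures they all look to be where they started. I did not measure their positions.
- **Robot:** it is clear of everything, and the tool force was near zero.

**Disagreements:**
- **Cameras:** the two cameras differ by about 4 to 7 mm in depth across the screen. I used their mean; the robot's own position at the seat agreed with it.
- **First contact:** the strip touched the rail about 2 mm off the expected spot, and I allowed for that on the way in.

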